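# Pack the cabinet fittings tray

### The job

Pack the fittings tray for the next cabinet: put the round knob in the round tub, stand the levelling foot upright in the square bin, set the open cable ring flat over the post so that it rests on the block, and stand the shorter bar handle, legs down, in the middle of the channel and along it. Leave the longer bar handle and the closed cap where they are, and let go of everything.

Things in the scene. Friction and masses are not known exactly. Their poses are not given: they have to be found in the camera images.
- knob_center (a point): Round aluminium cabinet knob (mushroom shape), standing on its stem: 32 mm tall, head 28 mm in diameter over the upper 17 mm, stem 20 mm below. The point is on its axis, half-way up (16 mm above its underside); z is its axis, up.
- foot_center (a point): Cabinet levelling foot, standing upright, 60 mm tall: black base disc 44 mm in diameter and 9 mm thick, thin steel stem, black round body 30 mm in diameter over the upper 39 mm. The point is on its axis, half-way up (30 mm above its underside); z is its axis, up.
- ring_center (a point): Open cable ring (desk grommet) of grey plastic, lying flat: outside diameter 50 mm, hole 34 mm right through, 20 mm high. The point is at the centre of the hole, half-way up (10 mm); z is its axis, up.
- handle_center (a point): The SHORTER steel bar handle, standing on its two legs: 74 mm long, 36 mm tall; on top a straight bar 12 mm wide and 10 mm thick (its middle 31 mm above the underside), legs 12 mm thick at the ends, on small foot tabs 22 mm wide. The point is midway along, 18 mm above the underside; x runs along the bar, z up.
- long_handle_center (a point): The LONGER steel bar handle, same shape but 150 mm long, 36 mm tall. It does not belong in the tray. The point is midway along, 18 mm above the underside; x runs along the bar, z up.
- cap_center (a point): Closed grey plastic cap: solid disc of the same size as the cable ring (50 mm diameter, 20 mm high) but with no hole. It does not belong in the tray. The point is on its axis, 10 mm above the underside.
- tub: Round grey plastic tub: outside diameter 90 mm, inside about 84 mm at the rim (80 mm at the floor), rim 24 mm above its underside, floor 4 mm thick. Origin at the centre of its underside, z up. It is one of four fixed inserts set 2 by 2 (centres 96 mm apart, edges parallel) in a low square plywood tray, 206 mm wide with a rim 16 mm high; which insert is in which corner changes.
- bin: Square grey plastic bin: 90 mm wide outside, 84 mm inside, rim 24 mm above its underside, floor 3 mm thick. Origin at the centre of its underside, z up. Another of the tray's four inserts.
- post_block: Square wooden block, 88 mm wide and 24 mm high, with an upright round steel post in the middle of its top: post 14 mm in diameter, 26 mm tall (its tip 50 mm above the block's underside). Origin at the centre of the underside, z up. Another of the tray's four inserts.
- channel: Aluminium channel, open on top and at both ends: 92 mm long, 66 mm wide, 60 mm wide inside, side walls up to 20 mm above its underside, floor 4 mm thick. Origin at the centre of its underside; x runs along the channel, z up. Another of the tray's four inserts.
There are look-alikes about, which are no part of the job. Of the things shaped like the part that bears knob_center, the aluminium one is meant.

How it is judged (in metres and radians):
At the end, for the whole second after the job is handed in: Knob on the tub's floor; foot upright on the bin's floor, within 30 mm of centre each way; ring flat on the block around the post; shorter handle on its legs in the channel, within 15 mm lengthwise, 24 mm sideways, 0.35 rad; longer handle and cap within 30 mm of their start; all at rest (horizontal distance between knob_center and tub below 0.033 m and z of knob_center in the frame of tub below 0.028 m and x of foot_center in the frame of bin between -0.03 and 0.03 m and y of foot_center in the frame of bin between -0.03 and 0.03 m and z of foot_center in the frame of bin below 0.04 m and angle between each of foot_center, handle_center's own z axis and vertical below 0.2 rad and horizontal distance between ring_center and post_block below 0.014 m and z of ring_center in the frame of post_block below 0.039 m and angle between ring_center's own z axis and vertical below 0.15 rad and x of handle_center in the frame of channel between -0.015 and 0.015 m and y of handle_center in the frame of channel between -0.024 and 0.024 m and z of handle_center in the frame of channel below 0.028 m and angle between the x axis of handle_center and the x axis of channel, either way round below 0.35 rad and distance of each of long_handle_center, cap_center from where it was at the start of the episode below 0.03 m and linear speed of each of knob, foot, ring, handle below 0.02 m/s); the robot touches nothing.
It fails at once if the longer handle or the closed cap is moved by more than 30 mm (distance of any of long_handle_center, cap_center from where it was at the start of the episode above 0.03 m).
It also fails if it takes over 120 s, if anything falls off the work surface, if the arm or the gripper's body presses on something with over 40 N, if the wrist force passes 120 N, or if a joint passes its speed limit or range.

### The arm

A 6-joint arm with a two-finger parallel gripper is mounted at the origin on the work surface. World frame = base frame: x ahead of the robot, y to its left, z up, the work surface at z = 0. Lengths are in m, angles in degrees, forces in N, time in s.
With the tool pointing down it reaches from about 0.25 to 0.775 m from the base axis. Payload 4 kg.
Tool frame: the origin (TCP) lies at the very end of the fingers, on their centre line; the grasp point (between the pads) lies 19 mm behind it; z points along the fingers, y is the direction in which the jaws open and shut (so a half turn about z gives the same grasp; the last joint's range is limited). The gripper opens to 94 mm and grips with 3 to 60 N. Pads are 16 mm wide; open, the fingers measure 119 mm over their backs; the gripper's body (75 mm by 177 mm) begins 78 mm behind the grasp point.
Start: joints at [-76.095, 4.996, 78.535, -0, 96.463, -5.907], TCP at [0.186, -0.517, 0.206] pointing down, gripper open.
Joint ranges: [-177.83, 177.83], [-43.37, 116.18], [15.69, 146.23], [-61.86, 241.86], [9.47, 152.12], [-147.06, 147.06]. Speed limits (degrees/s): [159.86, 159.86, 180, 180, 180, 180].

### API

Orientations are given as a 3x3 rotation matrix whose columns are the frame's x, y, z axes.
In Python, from rig import get_state, grab_frame, sign_off, spot_in, landmark_of gives the robot as it stands.
- The arm moves only by the tool play_rows, never from a script. Its argument "increments" is a list of rows, each a list of 6 numbers: the shift along the tool's x, y, z scaled (see below), then the turn, a rotation vector about the tool's x, y, z scaled (see below). In form: [[x, y, z, wx, wy, wz], ...]. A call has 1 to 12 rows; each row is the pose to reach, as a shift and turn from the pose commanded when the call began, along the tool's axes at that moment, turning the shorter way round; what a row does not reach only later rows make up. The controller multiplies each number of a shift by 0.1 m and each number of a turn by pi rad. A row lasts 1/12 s, in which the tool goes at most 41.7 mm and 7.16 degrees, less where a joint would pass 70% of its speed; a pose out of reach is approached as far as the arm can. A call with a number of a shift or a turn outside -1 to 1 is refused whole. A call with a gripper value outside its range is refused whole. "gripper" is the opening, from 0 (shut) to 1 (fully open), set as the call begins (left out, the last holds). The fingers move at their own pace and stop on an object; the grip force is fixed at half the most. Time passes only in rows, so rows that repeat a pose let the fingers close. It gives the time, the measured TCP pose, the force and the opening at its end, in the units of the state.
- get_state(): the state, without advancing time (a new reading comes with each control period).
- grab_frame(name): name is "scene" or "top" or "wrist"; returns a dict with "image" (384x512x3 uint8, red, green, blue), "mtx" (3x3 intrinsics, pixels), "R" (3x3) and "t" (3): a world point X has camera coordinates R X + t. Camera axes: x right, y down, z forward; pixel columns grow to the right and rows downward; lengths in m; the calibration is good to about 2 mm. A picture is of the moment at which its call begins. There is no depth.
- sign_off(): hands the job in, once; it reports no verdict.
Trained networks look in the newest picture that a camera, given by its name, has taken for a name from the list of things; names that differ only in an ending like _2 or _b are one class to them, and where a whole thing is asked for, a point or a joint stands for the part that bears it (a point fixed in the world has none). Each returns a list of dicts, best first, with "score" (0 to 1); they miss things now and then, are a little off and sometimes report something else, mostly with a low value. They report only what shows in the picture. A call takes as long as a camera call. They do not tell look-alikes from the thing itself.
- spot_in(camera, name): "location" ([x, y, z] in m, in world coordinates, good to about 4 mm: the middle of the surface that is visible of it).
- landmark_of(camera, name): "location" ([x, y, z] in m, in world coordinates, good to about 4 mm: a listed point, or the origin of a listed thing).
The state is a dict: "clock": time; "qpos": joint angles; "joint_velocities": joint speeds; "joint_torque": joint torques, N m; "position": TCP position; "orientation": TCP orientation; "wrist_force": force on the tool from outside, world axes, zero at the start; "torque": the same for the moment, N m; "gripper_width": finger opening in m.
Only numpy, scipy, OpenCV 4.12 (cv2) and the standard library are available. Lean on these libraries where they do the work, as an engineer would, in place of code of your own. Each camera call takes 0.05 s, during which the arm holds its last target. There are 200 camera calls.

## Working session

There is one attempt and no reset: what is moved stays moved. The work goes in short steps, Python scripts to look and compute and a tool call to move; the robot and the scene stay as the last step left them, time stands still between calls to the robot, and variables do not carry over. Pictures are saved under pics/ and viewed, on a budget of 14 in all, crops included, one or two more only if the job needs it, and the job is handed in when it is done.

Besides the shell and the picture viewer there is one more tool, called by a JSON object that holds its "fn" and its "kwargs", one argument or row to a line. play_rows: Moves the arm, as the interface text tells. Its arguments: {"type":"object","properties":{"increments":{"type":"array"},"gripper":{"type":"number"}},"required":["increments"]}

```bash
ls; mkdir -p pics
cat > look.py <<'E'
from rig import *
import cv2, numpy as np
def snap(cam, fn):
    f=grab_frame(cam); cv2.imwrite('pics/'+fn, cv2.cvtColor(f['image'],cv2.COLOR_RGB2BGR)); return f
def proj(f,X):
    c=f['R']@np.array(X)+f['t']; p=f['mtx']@c; return (p[:2]/p[2]).round(0)
def back(f,uv,z):
    d=f['R'].T@np.linalg.solve(f['mtx'],[uv[0],uv[1],1.]); o=-f['R'].T@f['t']
    return o+d*(z-o[2])/d[2]
N=['knob_center','foot_center','ring_center','handle_center','long_handle_center','cap_center','tub','bin','post_block','channel']
E
python3 - <<'E'
from look import *
s=get_state(); print(s['clock'],s['position'],s['orientation'],s['gripper_width'])
for cam in ['top','scene']:
    f=snap(cam,cam+'1.png'); f={k:np.array(v) for k,v in f.items()}
    print(cam,-f['R'].T@f['t'])
    for n in N:
        for r in landmark_of(cam,n)[:4]: print(n,round(r['score'],2),np.round(r['location'],3),proj(f,r['location']))
E
```

```text
pics
0.0 [ 0.18628374 -0.51691489  0.20432565] [[ 9.40801454e-01  3.38957762e-01 -5.09631780e-04]
 [ 3.38958069e-01 -9.40799168e-01  2.08636237e-03]
 [ 2.27727567e-04 -2.13559656e-03 -9.99997694e-01]] 0.09406740664705449
top [ 0.44055678 -0.04769603  1.10872729]
knob_center 0.61 [ 0.68  -0.225  0.017] [303. 165.]
knob_center 0.59 [ 0.595 -0.217  0.015] [302. 192.]
knob_center 0.42 [ 0.639 -0.162  0.014] [284. 178.]
knob_center 0.37 [ 0.581 -0.122  0.015] [272. 197.]
foot_center 0.48 [ 0.613 -0.299  0.032] [329. 185.]
ring_center 0.63 [ 0.482 -0.31   0.01 ] [332. 227.]
handle_center 0.46 [ 0.492 -0.426  0.018] [370. 223.]
long_handle_center 0.67 [ 0.58  -0.016  0.014] [238. 198.]
cap_center 0.55 [ 0.474 -0.168  0.01 ] [287. 231.]
tub 0.94 [0.506 0.329 0.003] [128. 223.]
tub 0.29 [0.602 0.31  0.004] [135. 193.]
bin 0.87 [0.606 0.309 0.002] [135. 191.]
post_block 0.73 [0.584 0.221 0.009] [163. 197.]
post_block 0.7 [ 0.475 -0.169  0.009] [287. 230.]
channel 0.55 [0.49  0.236 0.001] [158. 228.]
scene [ 1.22374771 -0.52552284  0.69933338]
knob_center 0.71 [ 0.639 -0.159  0.014] [245. 236.]
knob_center 0.63 [ 0.596 -0.21   0.017] [215. 234.]
knob_center 0.56 [ 0.58  -0.12   0.016] [245. 214.]
foot_center 0.68 [ 0.62  -0.297  0.031] [186. 252.]
foot_center 0.57 [ 0.643 -0.159  0.017] [246. 236.]
ring_center 0.72 [ 0.476 -0.31   0.011] [153. 224.]
ring_center 0.45 [0.505 0.329 0.002] [356. 144.]
handle_center 0.5 [ 0.488 -0.423  0.02 ] [107. 245.]
long_handle_center 0.89 [ 0.574 -0.017  0.02 ] [278. 195.]
long_handle_center 0.28 [ 0.618 -0.298  0.029] [185. 253.]
cap_center 0.68 [ 0.472 -0.174  0.012] [203. 201.]
tub 0.67 [0.507 0.326 0.001] [356. 145.]
bin 0.63 [0.599 0.311 0.004] [375. 160.]
bin 0.33 [0.504 0.331 0.002] [356. 144.]
post_block 0.82 [0.578 0.22  0.008] [347. 167.]
channel 0.86 [0.486 0.235 0.004] [328. 151.]
```

Run:
```python
import cv2
a=cv2.imread('pics/top1.png')
c=a[140:270,100:400]; cv2.imwrite('pics/top1c.png',cv2.resize(c,(800,347),interpolation=cv2.INTER_CUBIC))
a=cv2.imread('pics/scene1.png')
c=a[170:280,70:310]; cv2.imwrite('pics/scene1c.png',cv2.resize(c,(800,367),interpolation=cv2.INTER_CUBIC))
```

```text
(no output)
```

View pics/top1c.png

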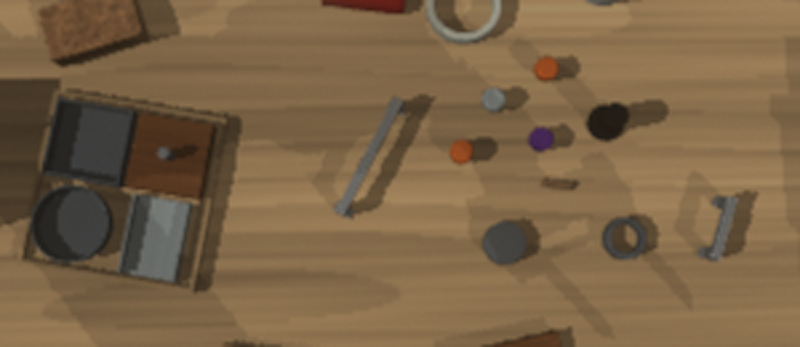

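View pics/scene1c.png

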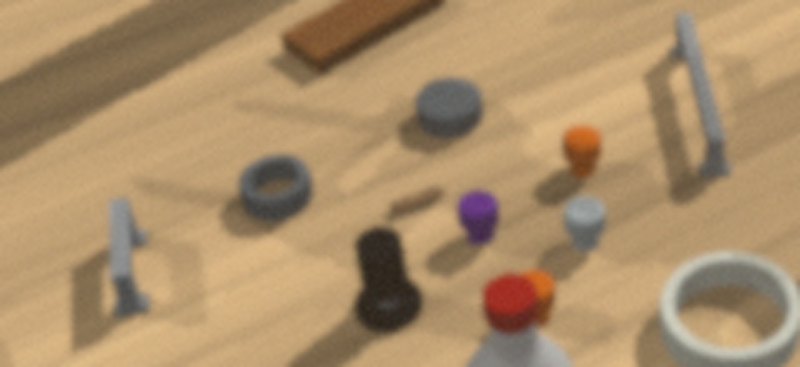

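The top crop shows four knobs: orange (546,68), grey (493,98), purple (541,138) and orange (461,151). The grey one at full-picture pixel (285,177), world (0.639,-0.160), is the aluminium one, and the scene crop confirms its colour at (585,222). The open ring is at (625,237) and the closed cap at (505,242). The short handle is on the far right and the long one is in the middle. I'll check the full views for tall obstacles next.

View pics/scene1.png

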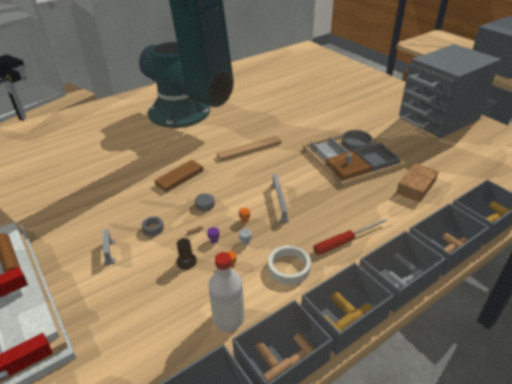

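View pics/top1.png

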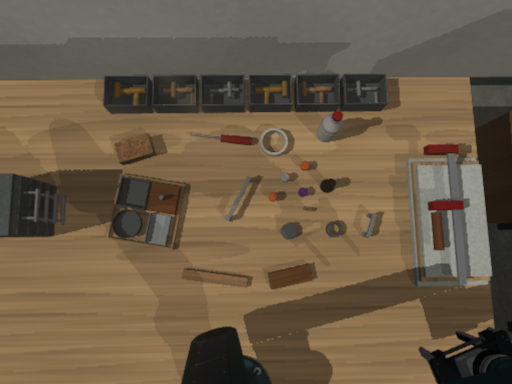

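```bash
cat > plan.py <<'E'
# plan(x,y,z,yaw): yaw = direction (deg) of tool x axis in world, tool down; prints shift/turn in move units
from look import *
from scipy.spatial.transform import Rotation as Ro
def plan(x,y,z,yaw):
    s=get_state(); R=np.array(s['orientation']); p=np.array(s['position'])
    a=np.radians(yaw); T=np.array([[np.cos(a),np.sin(a),0],[np.sin(a),-np.cos(a),0],[0,0,-1]])
    print('shift',(R.T@(np.array([x,y,z])-p)/.1).round(3),'turn',(Ro.from_matrix(R.T@T).as_rotvec()/np.pi).round(4))
E
python3 - <<'E'
from plan import *
plan(.639,-.160,.2,0)
E
```

```text
shift [ 5.469 -1.829  0.055] turn [ 0.     -0.      0.1101]
```

Scene: the bottle, near (225,290), is the tall obstacle and sits beyond the parts. The drawer cabinet is left of the tray. The tray layout is bin and post block in the far row, tub and channel in the near row. I'll go over the parts for a close wrist look.

{"fn": "play_rows", "kwargs": {
  "increments": [
    [0.95,-0.3,-0.5,0,0,0.11],
    [0.95,-0.3,-0.5,0,0,0.11],
    [0.95,-0.3,-0.5,0,0,0.11],
    [0.95,-0.3,-0.5,0,0,0.11],
    [0.95,-0.3,-0.5,0,0,0.11]
  ],
  "gripper": 1
}}

```text
clock: 1.52
position: [0.2667, -0.4569, 0.2569]
orientation: [[1.0, 0.004, 0.001], [0.004, -1.0, -0.003], [0.001, 0.003, -1.0]]
wrist_force: [-0.3, -0.1, -0.6]
gripper_width: 0.0937
```

{"fn": "play_rows", "kwargs": {
  "increments": [
    [1,-1,-0.3,0,0,0],
    [1,-1,-0.3,0,0,0],
    [1,-1,-0.3,0,0,0],
    [1,-1,-0.3,0,0,0],
    [1,-1,-0.3,0,0,0]
  ]
}}

```text
clock: 1.93
position: [0.3673, -0.3554, 0.2858]
orientation: [[1.0, 0.005, 0.001], [0.005, -1.0, -0.0], [0.001, 0.0, -1.0]]
wrist_force: [0.2, 0.4, 0.6]
gripper_width: 0.0938
```

{"fn": "play_rows", "kwargs": {
  "increments": [
    [1,-0.5,-0.5,0,0,0],
    [1,-0.5,-0.5,0,0,0],
    [1,-0.5,-0.5,0,0,0],
    [1,-0.5,-0.5,0,0,0],
    [1,-0.5,-0.5,0,0,0],
    [1,-0.5,-0.5,0,0,0]
  ]
}}

```text
clock: 2.43
position: [0.4644, -0.3084, 0.3338]
orientation: [[1.0, -0.001, -0.003], [-0.001, -1.0, 0.001], [-0.003, -0.001, -1.0]]
wrist_force: [0.2, 0.1, -0.5]
gripper_width: 0.0942
```

Run:
```python
from plan import *
print(get_state()['position'],get_state()['clock'])
f=snap('wrist','w1.png'); print(-f['R'].T@f['t'],f['R'])
for n in N[:6]:
    for r in landmark_of('wrist',n)[:3]: print(n,round(r['score'],2),np.round(r['location'],3),proj(f,r['location']))
```

```text
[ 0.46437685 -0.30836515  0.33383602] 2.4333
[ 0.54258358 -0.30831481  0.51303984] [[-0.00180162 -0.99999752 -0.00131164]
 [-0.96301532  0.00138158  0.26944311]
 [-0.26944063  0.00174856 -0.96301541]]
knob_center 0.66 [ 0.641 -0.164  0.012] [170.  56.]
knob_center 0.64 [ 0.68  -0.225  0.021] [203.  29.]
knob_center 0.53 [ 0.594 -0.216  0.018] [201.  85.]
foot_center 0.6 [ 0.614 -0.299  0.029] [249.  72.]
ring_center 0.66 [ 0.479 -0.314  0.014] [257. 151.]
handle_center 0.94 [ 0.488 -0.421  0.016] [314. 146.]
long_handle_center 0.78 [ 0.579 -0.013  0.017] [87. 95.]
cap_center 0.65 [ 0.479 -0.172  0.01 ] [182. 151.]
```

View pics/w1.png

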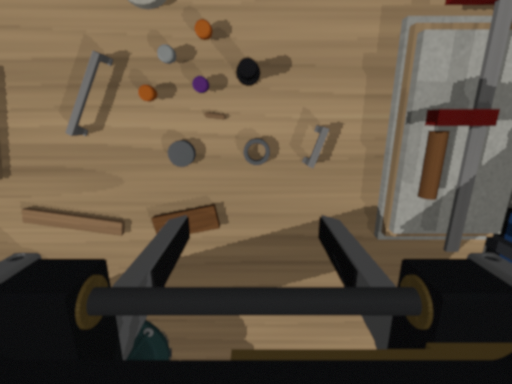

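The wrist view confirms all of it: grey knob (167,54), foot (248,71), ring (257,151), short handle (317,147), cap (182,152). I'm moving above the knob and refining there.

{"fn": "play_rows", "kwargs": {
  "increments": [
    [1,-1,0.7,0,0,0],
    [1,-1,0.7,0,0,0],
    [1,-1,0.7,0,0,0],
    [1,-1,0.7,0,0,0],
    [1,-1,0.7,0,0,0]
  ]
}}

```text
clock: 3.2
position: [0.5668, -0.2023, 0.2603]
orientation: [[1.0, 0.006, -0.006], [0.006, -1.0, 0.005], [-0.006, -0.006, -1.0]]
wrist_force: [-0.8, -1.0, -1.2]
gripper_width: 0.0941
```

{"fn": "play_rows", "kwargs": {
  "increments": [
    [0.76,-0.46,0.9,0,0,0],
    [0.76,-0.46,0.9,0,0,0],
    [0.76,-0.46,0.9,0,0,0],
    [0.76,-0.46,0.9,0,0,0],
    [0.76,-0.46,0.9,0,0,0],
    [0.76,-0.46,0.9,0,0,0]
  ]
}}

```text
clock: 3.7
position: [0.6413, -0.162, 0.1765]
orientation: [[1.0, -0.0, 0.0], [-0.0, -1.0, -0.001], [0.0, 0.001, -1.0]]
wrist_force: [0.5, 0.5, -0.2]
gripper_width: 0.0939
```

Run:
```python
from plan import *
f0=cv2.imread('pics/w1.png')
# pixel of previous view with its calibration
g={'R':np.array([[-0.00180162,-0.99999752,-0.00131164],[-0.96301532,0.00138158,0.26944311],[-0.26944063,0.00174856,-0.96301541]])}
f=snap('wrist','w2.png'); g['mtx']=f['mtx']; g['t']=-g['R']@np.array([0.54258358,-0.30831481,0.51303984])
print('knob',back(g,(167,53),.032),'foot',back(g,(248,71),.05),'ring',back(g,(257.5,150.5),.015))
print('handle',back(g,(324,128),.036),back(g,(311,165),.036))
p=get_state()['position']; print(p)
for r in landmark_of('wrist','knob_center')[:3]: print(round(r['score'],2),np.round(r['location'],4),proj(f,r['location']))
plan(.640,-.162,.007,0)
```

```text
knob [ 0.64217151 -0.16526489  0.032     ] foot [ 0.61188581 -0.29870281  0.05      ] ring [ 0.47986185 -0.31471154  0.015     ]
handle [ 0.52160255 -0.43082685  0.036     ] [ 0.45606572 -0.41176179  0.036     ]
[ 0.6416171  -0.16240989  0.1780287 ]
0.93 [ 0.5837 -0.1241  0.0138] [226. 218.]
0.86 [ 0.5975 -0.2163  0.013 ] [294. 209.]
0.84 [ 0.6414 -0.1662  0.0176] [257. 178.]
shift [-0.025 -0.009  1.717] turn [ 0.0007 -0.0014 -0.0004]
```

View pics/w2.png

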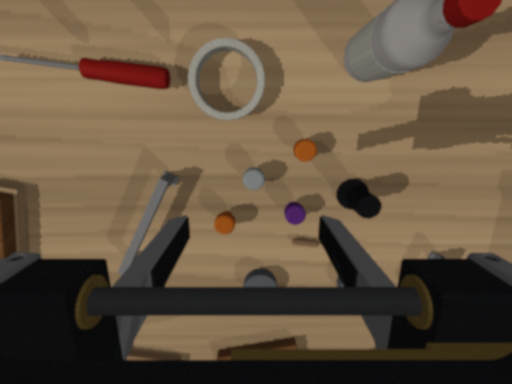

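The grey knob is at (254,179), consistent at (0.641,-0.164). The foot stands upright (only perspective lean). Descending and gripping.

{"fn": "play_rows", "kwargs": {
  "increments": [
    [0,0.02,1,0,0,0],
    [0,0.02,1,0,0,0],
    [0,0.02,1,0,0,0],
    [0,0.02,1,0,0,0]
  ],
  "gripper": 0.75
}}

```text
clock: 4.13
position: [0.638, -0.1633, 0.0714]
orientation: [[1.0, -0.002, -0.008], [-0.001, -1.0, 0.002], [-0.008, -0.002, -1.0]]
wrist_force: [-0.6, 0.0, -0.5]
gripper_width: 0.0717
```

{"fn": "play_rows", "kwargs": {
  "increments": [
    [0,0,0.35,0,0,0],
    [0,0,0.7,0,0,0],
    [0,0,0.7,0,0,0],
    [0,0,0.7,0,0,0]
  ]
}}

```text
clock: 4.47
position: [0.6411, -0.1636, 0.0065]
orientation: [[1.0, -0.001, -0.001], [-0.001, -1.0, 0.0], [-0.001, -0.0, -1.0]]
wrist_force: [-0.3, -0.8, 0.7]
gripper_width: 0.0706
```

{"fn": "play_rows", "kwargs": {
  "increments": [
    [0,0,0,0,0,0],
    [0,0,0,0,0,0],
    [0,0,0,0,0,0],
    [0,0,0,0,0,0],
    [0,0,0,0,0,0],
    [0,0,0,0,0,0],
    [0,0,0,0,0,0],
    [0,0,0,0,0,0]
  ],
  "gripper": 0
}}

```text
clock: 5.13
position: [0.6417, -0.1629, 0.0057]
orientation: [[1.0, 0.0, 0.0], [0.0, -1.0, -0.0], [0.0, 0.0, -1.0]]
wrist_force: [-0.2, 0.4, 1.6]
gripper_width: 0.0267
```

{"fn": "play_rows", "kwargs": {
  "increments": [
    [0,0,-0.4,0,0,0],
    [0,0,-0.8,0,0,0],
    [0,0,-1,0,0,0],
    [0,0,-1,0,0,0]
  ]
}}

```text
clock: 5.47
position: [0.6452, -0.1642, 0.1131]
orientation: [[1.0, 0.0, 0.012], [0.0, -1.0, -0.004], [0.012, 0.004, -1.0]]
wrist_force: [0.9, -0.2, 0.9]
gripper_width: 0.0267
```

Knob held. Carrying it to the tub.

{"fn": "play_rows", "kwargs": {
  "increments": [
    [-0.27,-0.98,-0.4,0,0,0],
    [-0.27,-0.98,-0.4,0,0,0],
    [-0.27,-0.98,-0.4,0,0,0]
  ]
}}

```text
clock: 5.72
position: [0.6133, -0.0623, 0.1449]
orientation: [[1.0, 0.001, -0.002], [0.001, -1.0, 0.002], [-0.002, -0.002, -1.0]]
wrist_force: [0.5, -0.1, 0.5]
gripper_width: 0.0267
```

{"fn": "play_rows", "kwargs": {
  "increments": [
    [-0.27,-0.98,0,0,0,0],
    [-0.27,-0.98,0,0,0,0],
    [-0.27,-0.98,0,0,0,0]
  ]
}}

```text
clock: 5.97
position: [0.5853, 0.0375, 0.144]
orientation: [[1.0, 0.004, -0.003], [0.004, -1.0, 0.002], [-0.003, -0.002, -1.0]]
wrist_force: [0.6, -0.1, -1.0]
gripper_width: 0.0267
```

{"fn": "play_rows", "kwargs": {
  "increments": [
    [-0.27,-0.98,0,0,0,0],
    [-0.27,-0.98,0,0,0,0],
    [-0.27,-0.98,0,0,0,0]
  ]
}}

```text
clock: 6.22
position: [0.5579, 0.1352, 0.1435]
orientation: [[1.0, 0.004, -0.004], [0.004, -1.0, 0.002], [-0.004, -0.002, -1.0]]
wrist_force: [-0.5, -0.0, -0.9]
gripper_width: 0.0267
```

{"fn": "play_rows", "kwargs": {
  "increments": [
    [-0.27,-0.98,0,0,0,0],
    [-0.27,-0.98,0,0,0,0],
    [-0.27,-0.98,0,0,0,0],
    [-0.27,-0.98,0,0,0,0],
    [-0.27,-0.98,0,0,0,0],
    [-0.27,-0.98,0,0,0,0]
  ]
}}

```text
clock: 6.72
position: [0.5332, 0.2281, 0.1442]
orientation: [[1.0, -0.0, -0.002], [-0.0, -1.0, -0.002], [-0.002, 0.002, -1.0]]
wrist_force: [-0.1, 0.4, 0.3]
gripper_width: 0.027
```

Run:
```python
from plan import *
print(get_state()['position'])
f=snap('wrist','w3.png')
import json; json.dump({k:np.array(f[k]).tolist() for k in('mtx','R','t')},open('w3.json','w'))
for n in N[6:]:
    for r in landmark_of('wrist',n)[:2]: print(n,round(r['score'],2),np.round(r['location'],3),proj(f,r['location']))
```

```text
[0.53321681 0.2280868  0.14416338]
tub 0.64 [0.502 0.326 0.008] [176. 206.]
bin 0.79 [0.595 0.308 0.004] [186. 130.]
bin 0.32 [0.49  0.235 0.008] [248. 215.]
post_block 0.75 [0.583 0.218 0.004] [262. 141.]
channel 0.88 [0.487 0.234 0.009] [250. 218.]
```

View pics/w3.png

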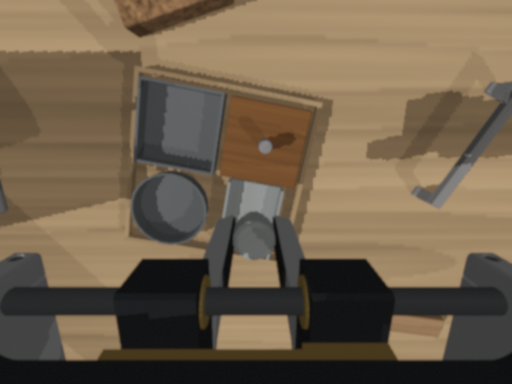

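The wrist view shows the bin (180,123), the block with its post tip at (265,146), the tub (170,207) and the channel (252,210), matching the networks. The knob is held at the fingertips (255,240).

Run:
```python
from plan import *
import json
g={k:np.array(v) for k,v in json.load(open('w3.json')).items()}
for z in(.026,.031): 
    print('tub',back(g,(170,207),z)); B=[back(g,u,z) for u in((228,95),(315,107),(297,187),(218,172))]; c=np.mean(B,0)
    print('block',c, [np.linalg.norm(B[i]-B[i-1]).round(3) for i in range(4)], [np.degrees(np.arctan2(*(B[i]-B[i-1])[1::-1])).round(1) for i in range(4)])
    B=[back(g,u,z) for u in((140,75),(225,92),(212,172),(135,157))]; print('bin',np.mean(B,0), [np.linalg.norm(B[i]-B[i-1]).round(3) for i in range(4)])
    print('post tip',back(g,(265,146),z+.026))
plan(.504,.328,.02,0)
```

```text
tub [0.50749988 0.32749981 0.026     ]
block [0.58366691 0.21633585 0.026     ] [np.float64(0.084), np.float64(0.094), np.float64(0.09), np.float64(0.093)] [np.float64(-9.3), np.float64(-97.5), np.float64(170.1), np.float64(78.9)]
bin [0.60115352 0.31063371 0.026     ] [np.float64(0.087), np.float64(0.089), np.float64(0.088), np.float64(0.088)]
post tip [0.58189402 0.21687128 0.052     ]
tub [0.50924283 0.32583775 0.031     ]
block [0.58412969 0.21654218 0.031     ] [np.float64(0.083), np.float64(0.092), np.float64(0.088), np.float64(0.091)] [np.float64(-9.3), np.float64(-97.5), np.float64(170.1), np.float64(78.9)]
bin [0.60132239 0.30925513 0.031     ] [np.float64(0.085), np.float64(0.088), np.float64(0.086), np.float64(0.086)]
post tip [0.58243377 0.2170875  0.057     ]
shift [-0.301 -1.002  1.253] turn [ 0.0001  0.0001 -0.0006]
```

{"fn": "play_rows", "kwargs": {
  "increments": [
    [-0.27,-1,0,0,0,0],
    [-0.27,-1,0,0,0,0],
    [-0.27,-1,0,0,0,0],
    [-0.27,-1,0.3,0,0,0],
    [-0.27,-1,0.6,0,0,0],
    [-0.27,-1,0.6,0,0,0],
    [-0.27,-1,0.6,0,0,0]
  ]
}}

```text
clock: 7.55
position: [0.5052, 0.3277, 0.0834]
orientation: [[1.0, -0.001, -0.005], [-0.001, -1.0, -0.003], [-0.005, 0.003, -1.0]]
wrist_force: [-0.7, -0.6, 0.9]
gripper_width: 0.0267
```

{"fn": "play_rows", "kwargs": {
  "increments": [
    [0,0,0.3,0,0,0],
    [0,0,0.5,0,0,0],
    [0,0,0.65,0,0,0],
    [0,0,0.65,0,0,0],
    [0,0,0.65,0,0,0]
  ]
}}

```text
clock: 7.97
position: [0.5075, 0.3288, 0.0219]
orientation: [[1.0, -0.001, 0.001], [-0.001, -1.0, 0.001], [0.001, -0.001, -1.0]]
wrist_force: [-0.2, -0.9, -0.3]
gripper_width: 0.0269
```

{"fn": "play_rows", "kwargs": {
  "increments": [
    [0,0,0,0,0,0],
    [0,0,0,0,0,0],
    [0,0,0,0,0,0],
    [0,0,0,0,0,0],
    [0,0,0,0,0,0]
  ],
  "gripper": 0.5
}}

```text
clock: 8.38
position: [0.5069, 0.3293, 0.0214]
orientation: [[1.0, 0.0, 0.001], [0.0, -1.0, 0.001], [0.001, -0.001, -1.0]]
wrist_force: [-0.3, -0.2, -0.3]
gripper_width: 0.0469
```

{"fn": "play_rows", "kwargs": {
  "increments": [
    [0,0,-0.4,0,0,0],
    [0,0,-0.8,0,0,0],
    [0,0,-1,0,0,0],
    [0,0,-1,0,0,0],
    [0,0,-1,0,0,0]
  ]
}}

```text
clock: 8.8
position: [0.5074, 0.3296, 0.1226]
orientation: [[1.0, 0.0, 0.004], [0.0, -1.0, 0.002], [0.004, -0.002, -1.0]]
wrist_force: [-0.4, -0.1, -1.3]
gripper_width: 0.0471
```

Run:
```python
from plan import *
s=get_state();print(s['position'],s['orientation'])
f=snap('wrist','w4.png')
for r in landmark_of('wrist','knob_center')[:2]: print(round(r['score'],2),np.round(r['location'],3),proj(f,r['location']))
plan(.614,-.299,.2,0)
```

```text
[0.50741216 0.32958752 0.12259882] [[ 9.99992608e-01  3.49737633e-04  3.82893653e-03]
 [ 3.42493232e-04 -9.99998151e-01  1.89250587e-03]
 [ 3.82959133e-03 -1.89118050e-03 -9.99990879e-01]]
shift [ 1.081  6.277 -0.806] turn [0.0004 0.0008 0.0001]
```

{"fn": "play_rows", "kwargs": {
  "increments": [
    [0.15,0.9,-0.6,0,0,0],
    [0.15,0.9,-0.6,0,0,0],
    [0.15,0.9,-0.6,0,0,0]
  ],
  "gripper": 0.7
}}

```text
clock: 9.15
position: [0.5211, 0.2367, 0.1795]
orientation: [[1.0, -0.0, -0.003], [-0.0, -1.0, -0.002], [-0.003, 0.002, -1.0]]
wrist_force: [0.4, -0.1, 1.0]
gripper_width: 0.0635
```

{"fn": "play_rows", "kwargs": {
  "increments": [
    [0.15,0.9,0,0,0,0],
    [0.15,0.9,0,0,0,0],
    [0.15,0.9,0,0,0,0]
  ]
}}

```text
clock: 9.4
position: [0.5363, 0.1434, 0.1782]
orientation: [[1.0, -0.005, -0.003], [-0.005, -1.0, -0.004], [-0.003, 0.004, -1.0]]
wrist_force: [0.4, 0.1, -0.7]
gripper_width: 0.0659
```

{"fn": "play_rows", "kwargs": {
  "increments": [
    [0.15,0.9,0,0,0,0],
    [0.15,0.9,0,0,0,0],
    [0.15,0.9,0,0,0,0]
  ]
}}

```text
clock: 9.65
position: [0.551, 0.054, 0.1777]
orientation: [[1.0, -0.005, -0.004], [-0.005, -1.0, -0.003], [-0.004, 0.003, -1.0]]
wrist_force: [0.2, 0.2, 0.1]
gripper_width: 0.066
```

{"fn": "play_rows", "kwargs": {
  "increments": [
    [0.15,0.9,0,0,0,0],
    [0.15,0.9,0,0,0,0],
    [0.15,0.9,0,0,0,0]
  ]
}}

```text
clock: 9.9
position: [0.5661, -0.0356, 0.1778]
orientation: [[1.0, -0.005, -0.004], [-0.005, -1.0, -0.002], [-0.004, 0.002, -1.0]]
wrist_force: [0.0, -0.1, 0.7]
gripper_width: 0.0655
```

{"fn": "play_rows", "kwargs": {
  "increments": [
    [0.15,0.9,0,0,0,0],
    [0.15,0.9,0,0,0,0],
    [0.15,0.9,0,0,0,0]
  ]
}}

```text
clock: 10.15
position: [0.5812, -0.1253, 0.1779]
orientation: [[1.0, -0.005, -0.004], [-0.005, -1.0, -0.001], [-0.004, 0.001, -1.0]]
wrist_force: [-0.2, 0.4, -0.8]
gripper_width: 0.0658
```

{"fn": "play_rows", "kwargs": {
  "increments": [
    [0.15,0.9,0,0,0,0],
    [0.15,0.9,0,0,0,0],
    [0.15,0.9,0,0,0,0]
  ]
}}

```text
clock: 10.4
position: [0.5962, -0.2151, 0.1777]
orientation: [[1.0, -0.004, -0.003], [-0.004, -1.0, -0.001], [-0.003, 0.001, -1.0]]
wrist_force: [0.4, 0.1, -1.1]
gripper_width: 0.0657
```

{"fn": "play_rows", "kwargs": {
  "increments": [
    [0.15,0.88,0,0,0,0],
    [0.15,0.88,0,0,0,0],
    [0.15,0.88,0,0,0,0],
    [0.15,0.88,0,0,0,0],
    [0.15,0.88,0,0,0,0],
    [0.15,0.88,0,0,0,0]
  ]
}}

```text
clock: 10.9
position: [0.6117, -0.2966, 0.18]
orientation: [[1.0, 0.002, -0.001], [0.002, -1.0, 0.002], [-0.001, -0.002, -1.0]]
wrist_force: [-0.1, 0.8, -0.4]
gripper_width: 0.0656
```

Run:
```python
from plan import *
s=get_state();print(s['position'],s['clock'])
f=snap('wrist','w5.png')
for n in ('foot_center','ring_center','handle_center'):
  for r in landmark_of('wrist',n)[:2]: print(n,round(r['score'],2),np.round(r['location'],3),proj(f,r['location']))
g=cv2.cvtColor(f['image'],cv2.COLOR_RGB2GRAY)
# dark blob in upper area
m=((g[:215]<45)*255).astype(np.uint8); n,l,st,c=cv2.connectedComponentsWithStats(m)
for i in range(1,n):
    if st[i,4]>100: print(st[i],c[i].round(1))
print(proj(f,(.614,-.299,.06)),proj(f,(.614,-.299,.005)))
plan(.614,-.299,.025,0)
```

```text
[ 0.61173529 -0.29662665  0.17997708] 10.9
foot_center 0.75 [ 0.615 -0.299  0.03 ] [256. 178.]
ring_center 0.58 [ 0.476 -0.314  0.012] [266. 267.]
handle_center 0.91 [ 0.486 -0.424  0.02 ] [343. 263.]
[  0  34  59  27 568] [34.8 46.3]
[240 157  31  36 837] [255.  173.8]
[256. 184.] [256. 174.]
shift [0.021 0.017 1.56 ] turn [ 0.     -0.0002  0.0007]
```

View pics/w5.png

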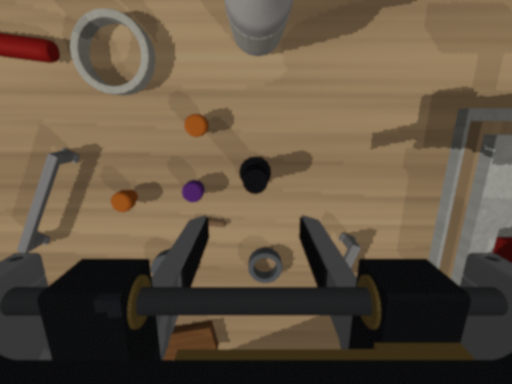

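The foot stands upright at (255,174), consistent at (0.617,-0.299), and the bottle (258,25) is clear. Grasping.

{"fn": "play_rows", "kwargs": {
  "increments": [
    [0.05,0.02,0.9,0,0,0],
    [0.05,0.02,0.9,0,0,0],
    [0.05,0.02,0.9,0,0,0],
    [0.05,0.02,0.9,0,0,0]
  ]
}}

```text
clock: 11.43
position: [0.6141, -0.2988, 0.0857]
orientation: [[1.0, 0.001, -0.008], [0.001, -1.0, 0.005], [-0.008, -0.005, -1.0]]
wrist_force: [0.2, -0.2, -0.4]
gripper_width: 0.0662
```

{"fn": "play_rows", "kwargs": {
  "increments": [
    [0,0,0.35,0,0,0],
    [0,0,0.66,0,0,0],
    [0,0,0.66,0,0,0],
    [0,0,0.66,0,0,0]
  ]
}}

```text
clock: 11.77
position: [0.6165, -0.3007, 0.0252]
orientation: [[1.0, 0.0, -0.001], [0.0, -1.0, 0.001], [-0.001, -0.001, -1.0]]
wrist_force: [0.3, -0.1, 0.2]
gripper_width: 0.066
```

{"fn": "play_rows", "kwargs": {
  "increments": [
    [0,0,0,0,0,0],
    [0,0,0,0,0,0],
    [0,0,0,0,0,0],
    [0,0,0,0,0,0],
    [0,0,0,0,0,0],
    [0,0,0,0,0,0],
    [0,0,0,0,0,0]
  ],
  "gripper": 0
}}

```text
clock: 12.35
position: [0.6169, -0.3011, 0.0253]
orientation: [[1.0, 0.0, 0.001], [0.0, -1.0, -0.0], [0.001, 0.0, -1.0]]
wrist_force: [-0.2, 0.9, 2.7]
gripper_width: 0.0297
```

{"fn": "play_rows", "kwargs": {
  "increments": [
    [0,0,-0.3,0,0,0],
    [0,0,-0.6,0,0,0],
    [0,0,-1,0,0,0],
    [0,0,-1,0,0,0],
    [0,0,-1,0,0,0]
  ]
}}

```text
clock: 12.77
position: [0.6184, -0.3021, 0.1287]
orientation: [[1.0, 0.0, 0.007], [0.0, -1.0, -0.004], [0.007, 0.004, -1.0]]
wrist_force: [-0.7, -0.2, -1.3]
gripper_width: 0.0296
```

{"fn": "play_rows", "kwargs": {
  "increments": [
    [-0.02,-0.9,-0.2,0,0,0],
    [-0.02,-0.9,-0.2,0,0,0],
    [-0.02,-0.9,-0.2,0,0,0]
  ]
}}

```text
clock: 13.02
position: [0.6142, -0.2054, 0.1437]
orientation: [[1.0, 0.004, -0.002], [0.004, -1.0, 0.004], [-0.002, -0.004, -1.0]]
wrist_force: [0.5, 0.1, -0.1]
gripper_width: 0.0295
```

{"fn": "play_rows", "kwargs": {
  "increments": [
    [-0.02,-0.9,0,0,0,0],
    [-0.02,-0.9,0,0,0,0],
    [-0.02,-0.9,0,0,0,0]
  ]
}}

```text
clock: 13.27
position: [0.6114, -0.1147, 0.1424]
orientation: [[1.0, 0.006, -0.004], [0.006, -1.0, 0.004], [-0.004, -0.004, -1.0]]
wrist_force: [-0.2, -1.0, -0.9]
gripper_width: 0.0296
```

{"fn": "play_rows", "kwargs": {
  "increments": [
    [-0.02,-0.9,0,0,0,0],
    [-0.02,-0.9,0,0,0,0],
    [-0.02,-0.9,0,0,0,0]
  ]
}}

```text
clock: 13.52
position: [0.6092, -0.0251, 0.1424]
orientation: [[1.0, 0.006, -0.004], [0.006, -1.0, 0.004], [-0.004, -0.004, -1.0]]
wrist_force: [0.3, -0.9, -1.0]
gripper_width: 0.0296
```

{"fn": "play_rows", "kwargs": {
  "increments": [
    [-0.02,-0.9,0,0,0,0],
    [-0.02,-0.9,0,0,0,0],
    [-0.02,-0.9,0,0,0,0]
  ]
}}

```text
clock: 13.77
position: [0.6072, 0.0645, 0.1425]
orientation: [[1.0, 0.006, -0.003], [0.006, -1.0, 0.003], [-0.003, -0.003, -1.0]]
wrist_force: [0.0, 0.2, 0.7]
gripper_width: 0.0298
```

{"fn": "play_rows", "kwargs": {
  "increments": [
    [-0.02,-0.9,0,0,0,0],
    [-0.02,-0.9,0,0,0,0],
    [-0.02,-0.9,0,0,0,0]
  ]
}}

```text
clock: 14.02
position: [0.6052, 0.1543, 0.1425]
orientation: [[1.0, 0.006, -0.003], [0.006, -1.0, 0.003], [-0.003, -0.003, -1.0]]
wrist_force: [-0.7, -0.9, -0.7]
gripper_width: 0.0297
```

{"fn": "play_rows", "kwargs": {
  "increments": [
    [-0.02,-0.9,0,0,0,0],
    [-0.02,-0.9,0,0,0,0],
    [-0.02,-0.9,0,0,0,0]
  ]
}}

```text
clock: 14.27
position: [0.6032, 0.2441, 0.1424]
orientation: [[1.0, 0.006, -0.003], [0.006, -1.0, 0.002], [-0.003, -0.002, -1.0]]
wrist_force: [-0.6, -0.3, 0.1]
gripper_width: 0.0295
```

{"fn": "play_rows", "kwargs": {
  "increments": [
    [-0.05,-0.7,0,0,0,0],
    [-0.05,-0.7,0,0,0,0],
    [-0.05,-0.7,0,0,0,0],
    [-0.05,-0.7,0,0,0,0],
    [-0.05,-0.7,0,0,0,0]
  ]
}}

```text
clock: 14.68
position: [0.5995, 0.3076, 0.1431]
orientation: [[1.0, -0.0, -0.002], [-0.0, -1.0, -0.002], [-0.002, 0.002, -1.0]]
wrist_force: [0.3, -0.2, -0.5]
gripper_width: 0.0296
```

Run:
```python
from plan import *
s=get_state();print(s['position'],s['clock'],s['gripper_width'])
f=snap('wrist','w6.png')
for n in ('bin','tub','knob_center'):
  for r in landmark_of('wrist',n)[:2]: print(n,round(r['score'],2),np.round(r['location'],3),proj(f,r['location']))
plan(.600,.310,.036,0)
```

```text
[0.59949704 0.30760274 0.14309989] 14.6833 0.029638374888505407
bin 0.77 [0.595 0.309 0.004] [253. 185.]
tub 0.68 [0.488 0.236 0.01 ] [308. 264.]
knob_center 0.67 [0.511 0.327 0.024] [238. 254.]
knob_center 0.41 [0.486 0.234 0.008] [309. 264.]
shift [ 1.000e-03 -2.700e-02  1.084e+00] turn [ 0.0002  0.     -0.0005]
```

View pics/w6.png

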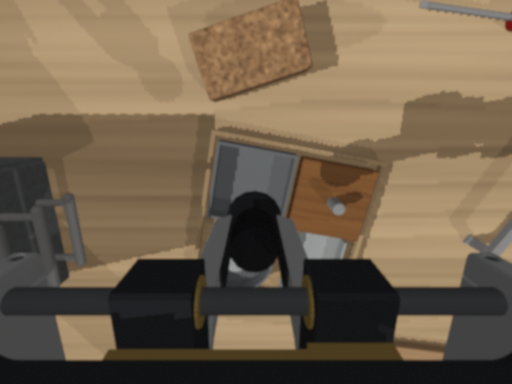

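The picture shows the foot held over the bin (253,185), and the network has the knob inside the tub at (0.511,0.327). Lowering.

{"fn": "play_rows", "kwargs": {
  "increments": [
    [0,-0.02,0.4,0,0,0],
    [0,-0.02,0.8,0,0,0],
    [0,-0.02,0.8,0,0,0],
    [0,-0.02,0.8,0,0,0],
    [0,-0.02,0.9,0,0,0],
    [0,-0.02,0.98,0,0,0],
    [0,-0.02,0.98,0,0,0]
  ]
}}

```text
clock: 15.47
position: [0.6, 0.311, 0.047]
orientation: [[1.0, -0.0, 0.001], [-0.0, -1.0, 0.0], [0.001, -0.0, -1.0]]
wrist_force: [-1.4, 0.1, -0.6]
gripper_width: 0.0296
```

{"fn": "play_rows", "kwargs": {
  "increments": [
    [0,0,0.05,0,0,0],
    [0,0,0.09,0,0,0],
    [0,0,0.09,0,0,0],
    [0,0,0.09,0,0,0]
  ]
}}

```text
clock: 15.8
position: [0.5994, 0.3111, 0.0374]
orientation: [[1.0, 0.0, -0.0], [0.0, -1.0, -0.0], [-0.0, 0.0, -1.0]]
wrist_force: [-0.6, 0.0, -0.0]
gripper_width: 0.0296
```

```bash
python3 -c "
from rig import *; s=get_state(); print(s['position'],s['wrist_force'])"
```

```text
[0.59939733 0.31105067 0.03740887] [-0.62945075  0.02560121 -0.03964937]
```

{"fn": "play_rows", "kwargs": {
  "increments": [
    [0,0,0.03,0,0,0],
    [0,0,0.03,0,0,0],
    [0,0,0.03,0,0,0]
  ]
}}

```text
clock: 16.05
position: [0.5994, 0.311, 0.0343]
orientation: [[1.0, 0.0, -0.0], [0.0, -1.0, -0.0], [-0.0, 0.0, -1.0]]
wrist_force: [-0.0, 0.2, -2.0]
gripper_width: 0.0296
```

{"fn": "play_rows", "kwargs": {
  "increments": [
    [0,0,0,0,0,0],
    [0,0,0,0,0,0],
    [0,0,0,0,0,0],
    [0,0,0,0,0,0],
    [0,0,0,0,0,0]
  ],
  "gripper": 0.45
}}

```text
clock: 16.47
position: [0.5996, 0.311, 0.0346]
orientation: [[1.0, 0.0, 0.0], [0.0, -1.0, 0.0], [0.0, -0.0, -1.0]]
wrist_force: [-0.2, -0.6, -0.4]
gripper_width: 0.0421
```

{"fn": "play_rows", "kwargs": {
  "increments": [
    [0,0,-0.2,0,0,0],
    [0,0,-0.5,0,0,0],
    [0,0,-0.8,0,0,0],
    [0,0,-1,0,0,0],
    [0,0,-1,0,0,0]
  ]
}}

```text
clock: 16.88
position: [0.6024, 0.3123, 0.1416]
orientation: [[1.0, 0.0, 0.011], [0.0, -1.0, 0.005], [0.011, -0.005, -1.0]]
wrist_force: [-0.7, -0.4, 0.7]
gripper_width: 0.0424
```

{"fn": "play_rows", "kwargs": {
  "increments": [
    [-0.17,0.9,-0.4,0,0,0],
    [-0.17,0.9,-0.4,0,0,0],
    [-0.17,0.9,-0.4,0,0,0]
  ]
}}

```text
clock: 17.13
position: [0.5824, 0.2177, 0.1754]
orientation: [[1.0, -0.002, 0.001], [-0.002, -1.0, -0.002], [0.001, 0.002, -1.0]]
wrist_force: [1.3, -0.2, 0.2]
gripper_width: 0.0422
```

{"fn": "play_rows", "kwargs": {
  "increments": [
    [-0.17,0.9,0,0,0,0],
    [-0.17,0.9,0,0,0,0],
    [-0.17,0.9,0,0,0,0]
  ],
  "gripper": 0.8
}}

```text
clock: 17.38
position: [0.5643, 0.1261, 0.1735]
orientation: [[1.0, -0.005, -0.002], [-0.005, -1.0, -0.003], [-0.002, 0.003, -1.0]]
wrist_force: [1.0, -0.1, 0.1]
gripper_width: 0.059
```

{"fn": "play_rows", "kwargs": {
  "increments": [
    [-0.17,0.9,0,0,0,0],
    [-0.17,0.9,0,0,0,0],
    [-0.17,0.9,0,0,0,0]
  ]
}}

```text
clock: 17.63
position: [0.5473, 0.0365, 0.1732]
orientation: [[1.0, -0.005, -0.002], [-0.005, -1.0, -0.003], [-0.002, 0.003, -1.0]]
wrist_force: [0.9, 0.7, -0.4]
gripper_width: 0.0745
```

{"fn": "play_rows", "kwargs": {
  "increments": [
    [-0.17,0.9,0,0,0,0],
    [-0.17,0.9,0,0,0,0],
    [-0.17,0.9,0,0,0,0]
  ]
}}

```text
clock: 17.88
position: [0.5305, -0.0532, 0.1734]
orientation: [[1.0, -0.005, -0.002], [-0.005, -1.0, -0.002], [-0.002, 0.002, -1.0]]
wrist_force: [0.1, 0.7, -0.4]
gripper_width: 0.0752
```

{"fn": "play_rows", "kwargs": {
  "increments": [
    [-0.17,0.9,0,0,0,0],
    [-0.17,0.9,0,0,0,0],
    [-0.17,0.9,0,0,0,0]
  ]
}}

```text
clock: 18.13
position: [0.5137, -0.143, 0.1734]
orientation: [[1.0, -0.005, -0.002], [-0.005, -1.0, -0.002], [-0.002, 0.002, -1.0]]
wrist_force: [0.0, 0.1, -0.8]
gripper_width: 0.0753
```

{"fn": "play_rows", "kwargs": {
  "increments": [
    [-0.17,0.9,0,0,0,0],
    [-0.17,0.9,0,0,0,0],
    [-0.17,0.9,0,0,0,0]
  ]
}}

```text
clock: 18.38
position: [0.4968, -0.2329, 0.1733]
orientation: [[1.0, -0.005, -0.001], [-0.005, -1.0, -0.002], [-0.001, 0.002, -1.0]]
wrist_force: [0.2, 0.1, -0.3]
gripper_width: 0.0747
```

{"fn": "play_rows", "kwargs": {
  "increments": [
    [-0.17,0.85,0,0,0,0],
    [-0.17,0.85,0,0,0,0],
    [-0.17,0.85,0,0,0,0],
    [-0.17,0.85,0,0,0,0],
    [-0.17,0.85,0,0,0,0],
    [-0.17,0.85,0,0,0,0]
  ]
}}

```text
clock: 18.88
position: [0.4813, -0.3122, 0.1741]
orientation: [[1.0, 0.002, -0.0], [0.002, -1.0, 0.001], [-0.0, -0.001, -1.0]]
wrist_force: [-0.1, 0.6, -0.5]
gripper_width: 0.0749
```

Run:
```python
from plan import *
s=get_state();print(s['position'],s['clock'],s['gripper_width'])
f=snap('wrist','w7.png')
for n in ('ring_center','handle_center','cap_center'):
  for r in landmark_of('wrist',n)[:2]: print(n,round(r['score'],2),np.round(r['location'],4),proj(f,r['location']))
t=snap('top','t7.png')
for n in ('foot_center','knob_center'):
  for r in landmark_of('top',n)[:3]: print(n,round(r['score'],2),np.round(r['location'],4))
```

```text
[ 0.48131363 -0.31216446  0.17411752] 18.8833 0.07492329003502822
ring_center 0.63 [ 0.4775 -0.3112  0.0143] [253. 181.]
handle_center 0.76 [ 0.4891 -0.4184  0.0155] [336. 173.]
cap_center 0.94 [ 0.4771 -0.1711  0.0104] [148. 180.]
foot_center 0.73 [0.5962 0.3073 0.0414]
knob_center 0.56 [0.5072 0.3331 0.0214]
knob_center 0.47 [ 0.5799 -0.1194  0.0162]
knob_center 0.46 [ 0.5948 -0.217   0.0162]
```

View pics/w7.png

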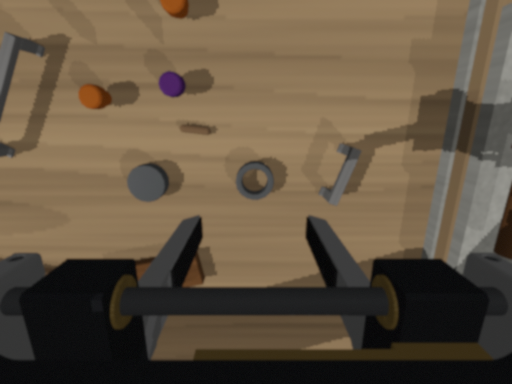

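The ring is centred at (254,180) with the cap clear at (148,182). The foot reads upright in the bin at (0.596,0.307) and the knob in the tub at (0.507,0.333). Grasping the ring.

{"fn": "play_rows", "kwargs": {
  "increments": [
    [-0.03,0.01,1,0,0,0],
    [-0.03,0.01,1,0,0,0],
    [-0.03,0.01,1,0,0,0],
    [-0.03,0.01,1,0,0,0]
  ]
}}

```text
clock: 19.57
position: [0.4742, -0.3122, 0.0684]
orientation: [[1.0, 0.0, -0.009], [0.0, -1.0, 0.007], [-0.009, -0.007, -1.0]]
wrist_force: [0.0, 0.8, -0.4]
gripper_width: 0.0757
```

{"fn": "play_rows", "kwargs": {
  "increments": [
    [0,0,0.35,0,0,0],
    [0,0,0.69,0,0,0],
    [0,0,0.69,0,0,0],
    [0,0,0.69,0,0,0]
  ]
}}

```text
clock: 19.9
position: [0.4776, -0.3148, 0.006]
orientation: [[1.0, 0.0, -0.001], [0.0, -1.0, 0.001], [-0.001, -0.001, -1.0]]
wrist_force: [-0.2, -0.1, -0.3]
gripper_width: 0.0752
```

{"fn": "play_rows", "kwargs": {
  "increments": [
    [0,0,0,0,0,0],
    [0,0,0,0,0,0],
    [0,0,0,0,0,0],
    [0,0,0,0,0,0],
    [0,0,0,0,0,0],
    [0,0,0,0,0,0]
  ],
  "gripper": 0
}}

```text
clock: 20.4
position: [0.4784, -0.3156, 0.0072]
orientation: [[1.0, 0.0, 0.002], [0.0, -1.0, -0.002], [0.002, 0.002, -1.0]]
wrist_force: [0.4, 0.9, 5.7]
gripper_width: 0.0496
```

{"fn": "play_rows", "kwargs": {
  "increments": [
    [0,0,-0.3,0,0,0],
    [0,0,-0.6,0,0,0],
    [0,0,-1,0,0,0],
    [0,0,-1,0,0,0],
    [0,0,-1,0,0,0]
  ]
}}

```text
clock: 20.82
position: [0.4792, -0.3163, 0.109]
orientation: [[1.0, 0.0, 0.005], [0.0, -1.0, -0.004], [0.005, 0.004, -1.0]]
wrist_force: [0.6, -0.3, -0.9]
gripper_width: 0.0493
```

Run:
```python
from plan import *
f=grab_frame('wrist')
s=get_state(); p=np.array(s['position']); print(p)
# earlier view w7: same camera offset from TCP, level tool
o=-f['R'].T@f['t']-p; R=np.array(s['orientation'])
g={'mtx':f['mtx'],'R':f['R']}; g['t']=-f['R']@(np.array([.4813,-.3122,.1741])+o)
a,b=back(g,(352,150),.036),back(g,(334,199),.036); print(a,b,(a+b)/2,np.linalg.norm(a-b),np.degrees(np.arctan2(*(a-b)[1::-1])))
plan(.583,.217,.16,0)
```

```text
[ 0.4778876  -0.31527556  0.10625095]
[ 0.52216248 -0.43183179  0.036     ] [ 0.46047845 -0.41499157  0.036     ] [ 0.49132046 -0.42341168  0.036     ] 0.06394148206009269 -15.270075799110638
shift [ 1.053 -5.322 -0.543] turn [ 0.0004 -0.0004  0.0001]
```

{"fn": "play_rows", "kwargs": {
  "increments": [
    [0.17,-0.88,-0.5,0,0,0],
    [0.17,-0.88,-0.5,0,0,0],
    [0.17,-0.88,-0.5,0,0,0]
  ]
}}

```text
clock: 21.12
position: [0.4946, -0.2238, 0.1552]
orientation: [[1.0, 0.002, -0.001], [0.002, -1.0, 0.003], [-0.001, -0.003, -1.0]]
wrist_force: [-0.2, -0.1, 0.4]
gripper_width: 0.0492
```

{"fn": "play_rows", "kwargs": {
  "increments": [
    [0.17,-0.88,0,0,0,0],
    [0.17,-0.88,0,0,0,0],
    [0.17,-0.88,0,0,0,0]
  ]
}}

```text
clock: 21.37
position: [0.5111, -0.133, 0.1533]
orientation: [[1.0, 0.006, -0.003], [0.006, -1.0, 0.005], [-0.003, -0.005, -1.0]]
wrist_force: [0.2, 0.8, -0.3]
gripper_width: 0.0493
```

{"fn": "play_rows", "kwargs": {
  "increments": [
    [0.17,-0.88,0,0,0,0],
    [0.17,-0.88,0,0,0,0],
    [0.17,-0.88,0,0,0,0]
  ]
}}

```text
clock: 21.62
position: [0.5278, -0.0456, 0.153]
orientation: [[1.0, 0.006, -0.004], [0.006, -1.0, 0.004], [-0.004, -0.004, -1.0]]
wrist_force: [0.9, -0.8, -0.6]
gripper_width: 0.0494
```

{"fn": "play_rows", "kwargs": {
  "increments": [
    [0.17,-0.88,0,0,0,0],
    [0.17,-0.88,0,0,0,0],
    [0.17,-0.88,0,0,0,0]
  ]
}}

```text
clock: 21.87
position: [0.5449, 0.0418, 0.1531]
orientation: [[1.0, 0.005, -0.004], [0.006, -1.0, 0.003], [-0.004, -0.003, -1.0]]
wrist_force: [0.4, -0.4, -0.4]
gripper_width: 0.0498
```

{"fn": "play_rows", "kwargs": {
  "increments": [
    [0.17,-0.88,0,0,0,0],
    [0.17,-0.88,0,0,0,0],
    [0.17,-0.88,0,0,0,0]
  ]
}}

```text
clock: 22.12
position: [0.562, 0.1294, 0.1531]
orientation: [[1.0, 0.005, -0.003], [0.005, -1.0, 0.002], [-0.003, -0.002, -1.0]]
wrist_force: [-0.4, -1.2, -0.4]
gripper_width: 0.0492
```

{"fn": "play_rows", "kwargs": {
  "increments": [
    [0.18,-0.88,0,0,0,0],
    [0.18,-0.88,0,0,0,0],
    [0.18,-0.88,0,0,0,0],
    [0.18,-0.88,0,0,0,0],
    [0.18,-0.88,0,0,0,0],
    [0.18,-0.88,0,0,0,0]
  ]
}}

```text
clock: 22.62
position: [0.5803, 0.2109, 0.1546]
orientation: [[1.0, -0.002, -0.002], [-0.002, -1.0, -0.002], [-0.002, 0.002, -1.0]]
wrist_force: [0.2, 0.6, -0.2]
gripper_width: 0.0494
```

Run:
```python
from plan import *
s=get_state();print(s['position'],s['clock'],s['gripper_width'])
f=snap('wrist','w8.png')
for n in ('post_block','bin','foot_center','ring_center'):
  for r in landmark_of('wrist',n)[:2]: print(n,round(r['score'],2),np.round(r['location'],4),proj(f,r['location']))
plan(.583,.217,.06,0)
```

```text
[0.5802585  0.21086764 0.15463307] 22.6167 0.049367593349580435
post_block 0.87 [0.5798 0.2166 0.0031] [249. 180.]
bin 0.85 [0.5972 0.3095 0.0067] [175. 167.]
foot_center 0.75 [0.6001 0.3089 0.0353] [168. 169.]
foot_center 0.39 [0.5821 0.2173 0.0064] [249. 179.]
ring_center 0.82 [0.5791 0.2095 0.1606] [256. 232.]
shift [ 0.024 -0.053  0.957] turn [ 0.0001 -0.0001 -0.0005]
```

View pics/w8.png

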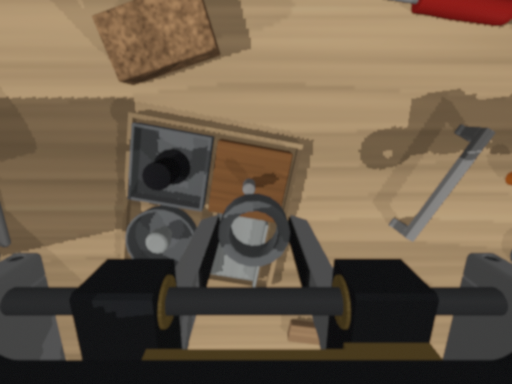

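The foot stands in the bin (168,168), the knob in the tub (157,243), and the ring is held level at (255,230) with the post tip at (249,187). Checking the ring-to-post offset before lowering.

Run:
```python
from plan import *
f=grab_frame('wrist'); p=np.array(get_state()['position']);print(p)
print('post',back(f,(249,187.5),.055)); 
print('ring at top face',back(f,(255,230),p[2]+.013),'mid',back(f,(255,230),p[2]+.003))
```

```text
[0.58057772 0.21203297 0.15572727]
post [0.58357849 0.21731076 0.055     ]
ring at top face [0.58399753 0.21126376 0.16872727] mid [0.5795398  0.21122231 0.15872727]
```

{"fn": "play_rows", "kwargs": {
  "increments": [
    [0.02,-0.055,0.1,0,0,0],
    [0.02,-0.055,0.4,0,0,0],
    [0.02,-0.055,0.7,0,0,0],
    [0.02,-0.055,0.85,0,0,0],
    [0.02,-0.055,0.95,0,0,0],
    [0.02,-0.055,0.95,0,0,0],
    [0.02,-0.055,0.95,0,0,0]
  ]
}}

```text
clock: 23.5
position: [0.5825, 0.2187, 0.0602]
orientation: [[1.0, 0.0, -0.0], [0.0, -1.0, -0.0], [-0.0, 0.0, -1.0]]
wrist_force: [0.5, 0.4, -0.9]
gripper_width: 0.0496
```

{"fn": "play_rows", "kwargs": {
  "increments": [
    [0,0,0.08,0,0,0],
    [0,0,0.16,0,0,0],
    [0,0,0.2,0,0,0],
    [0,0,0.2,0,0,0],
    [0,0,0.2,0,0,0]
  ]
}}

```text
clock: 23.92
position: [0.5823, 0.2185, 0.0402]
orientation: [[1.0, 0.0, -0.0], [0.0, -1.0, -0.0], [-0.0, 0.0, -1.0]]
wrist_force: [-0.9, 0.1, 0.3]
gripper_width: 0.0492
```

{"fn": "play_rows", "kwargs": {
  "increments": [
    [0,0,0.02,0,0,0],
    [0,0,0.02,0,0,0],
    [0,0,0.02,0,0,0]
  ]
}}

```text
clock: 24.17
position: [0.5826, 0.2185, 0.0387]
orientation: [[1.0, 0.0, 0.0], [0.0, -1.0, -0.0], [0.0, 0.0, -1.0]]
wrist_force: [-0.5, 0.1, -0.7]
gripper_width: 0.0493
```

{"fn": "play_rows", "kwargs": {
  "increments": [
    [0,0,0,0,0,0],
    [0,0,0,0,0,0],
    [0,0,0,0,0,0],
    [0,0,0,0,0,0],
    [0,0,0,0,0,0]
  ],
  "gripper": 0.64
}}

```text
clock: 24.58
position: [0.5825, 0.2185, 0.0385]
orientation: [[1.0, 0.0, 0.0], [0.0, -1.0, -0.0], [0.0, 0.0, -1.0]]
wrist_force: [-0.6, 0.3, 0.1]
gripper_width: 0.0599
```

{"fn": "play_rows", "kwargs": {
  "increments": [
    [0,0,-0.2,0,0,0],
    [0,0,-0.5,0,0,0],
    [0,0,-0.8,0,0,0],
    [0,0,-1,0,0,0],
    [0,0,-1,0,0,0]
  ]
}}

```text
clock: 25.0
position: [0.5856, 0.2194, 0.1452]
orientation: [[1.0, 0.0, 0.011], [0.0, -1.0, 0.003], [0.011, -0.003, -1.0]]
wrist_force: [0.3, -0.1, 0.8]
gripper_width: 0.0602
```

{"fn": "play_rows", "kwargs": {
  "increments": [
    [-0.13,0.91,-0.4,0,0,0],
    [-0.13,0.91,-0.4,0,0,0],
    [-0.13,0.91,-0.4,0,0,0]
  ]
}}

```text
clock: 25.25
position: [0.5694, 0.1243, 0.1795]
orientation: [[1.0, -0.002, 0.001], [-0.002, -1.0, -0.002], [0.001, 0.002, -1.0]]
wrist_force: [-0.2, -0.2, 0.8]
gripper_width: 0.0606
```

{"fn": "play_rows", "kwargs": {
  "increments": [
    [-0.13,0.91,0,0,0,0],
    [-0.13,0.91,0,0,0,0],
    [-0.13,0.91,0,0,0,0]
  ],
  "gripper": 0.5
}}

```text
clock: 25.5
position: [0.5553, 0.0314, 0.1774]
orientation: [[1.0, -0.005, -0.002], [-0.005, -1.0, -0.003], [-0.002, 0.003, -1.0]]
wrist_force: [-0.0, 0.1, 0.4]
gripper_width: 0.0478
```

{"fn": "play_rows", "kwargs": {
  "increments": [
    [-0.13,0.91,0,0,0,0],
    [-0.13,0.91,0,0,0,0],
    [-0.13,0.91,0,0,0,0]
  ]
}}

```text
clock: 25.75
position: [0.5422, -0.0592, 0.1771]
orientation: [[1.0, -0.005, -0.002], [-0.005, -1.0, -0.003], [-0.002, 0.003, -1.0]]
wrist_force: [1.8, 0.3, 0.4]
gripper_width: 0.0473
```

{"fn": "play_rows", "kwargs": {
  "increments": [
    [-0.13,0.91,0,0,0,0],
    [-0.13,0.91,0,0,0,0],
    [-0.13,0.91,0,0,0,0]
  ]
}}

```text
clock: 26.0
position: [0.5293, -0.15, 0.1771]
orientation: [[1.0, -0.005, -0.002], [-0.005, -1.0, -0.002], [-0.002, 0.002, -1.0]]
wrist_force: [0.4, 0.1, -0.5]
gripper_width: 0.047
```

{"fn": "play_rows", "kwargs": {
  "increments": [
    [-0.13,0.91,0,0,0,0],
    [-0.13,0.91,0,0,0,0],
    [-0.13,0.91,0,0,0,0]
  ]
}}

```text
clock: 26.25
position: [0.5164, -0.2408, 0.1771]
orientation: [[1.0, -0.005, -0.002], [-0.005, -1.0, -0.002], [-0.002, 0.002, -1.0]]
wrist_force: [0.0, 0.5, -0.1]
gripper_width: 0.0469
```

{"fn": "play_rows", "kwargs": {
  "increments": [
    [-0.13,0.91,0,0,0,0],
    [-0.13,0.91,0,0,0,0],
    [-0.13,0.91,0,0,0,0]
  ]
}}

```text
clock: 26.5
position: [0.5035, -0.3316, 0.1769]
orientation: [[1.0, -0.004, -0.002], [-0.004, -1.0, -0.001], [-0.002, 0.001, -1.0]]
wrist_force: [-0.3, 0.4, 0.2]
gripper_width: 0.0473
```

{"fn": "play_rows", "kwargs": {
  "increments": [
    [-0.14,0.93,0,0,0,0.09],
    [-0.14,0.93,0,0,0,0.09],
    [-0.14,0.93,0,0,0,0.09],
    [-0.14,0.93,0,0,0,0.09],
    [-0.14,0.93,0,0,0,0.09],
    [-0.14,0.93,0,0,0,0.09]
  ]
}}

```text
clock: 27.0
position: [0.4915, -0.4184, 0.1782]
orientation: [[0.961, -0.276, 0.0], [-0.276, -0.961, 0.002], [-0.0, -0.001, -1.0]]
wrist_force: [0.4, 0.2, 0.3]
gripper_width: 0.0473
```

Run:
```python
from plan import *
s=get_state();print(s['position'],s['clock'],s['gripper_width'])
f=snap('wrist','w9.png')
import json; json.dump({k:np.array(f[k]).tolist() for k in('mtx','R','t')},open('w9.json','w'))
for r in landmark_of('wrist','handle_center')[:2]: print(round(r['score'],2),np.round(r['location'],4),proj(f,r['location']))
snap('top','t9.png')
for n in ('ring_center','foot_center'):
  for r in landmark_of('top',n)[:2]: print(n,round(r['score'],2),np.round(r['location'],4))
plan(.489,-.421,.011,-16)
```

```text
[ 0.49147558 -0.41836284  0.17821207] 27.0 0.047271016384231805
0.84 [ 0.4857 -0.4222  0.0165] [258. 181.]
ring_center 0.49 [0.5856 0.2208 0.038 ]
foot_center 0.66 [0.5987 0.308  0.0426]
shift [-0.017  0.023  1.679] turn [ 0.     -0.0002 -0.0004]
```

View pics/w9.png

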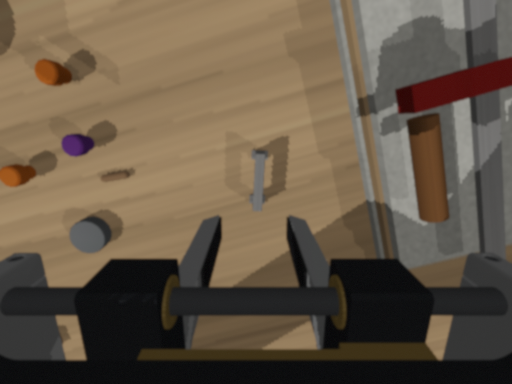

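The handle runs along the tool's x axis at (259,181), aligned between the jaws. The ring reads on the block at (0.586,0.221). Grasping the handle.

{"fn": "play_rows", "kwargs": {
  "increments": [
    [-0.02,0.025,1,0,0,0],
    [-0.02,0.025,1,0,0,0],
    [-0.02,0.025,1,0,0,0],
    [-0.02,0.025,1,0,0,0]
  ]
}}

```text
clock: 27.58
position: [0.4852, -0.4187, 0.0718]
orientation: [[0.961, -0.278, -0.008], [-0.278, -0.961, 0.009], [-0.011, -0.006, -1.0]]
wrist_force: [0.3, 0.2, -0.5]
gripper_width: 0.0469
```

{"fn": "play_rows", "kwargs": {
  "increments": [
    [0,0,0.35,0,0,0],
    [0,0,0.66,0,0,0],
    [0,0,0.66,0,0,0],
    [0,0,0.66,0,0,0]
  ]
}}

```text
clock: 27.92
position: [0.4878, -0.4216, 0.0124]
orientation: [[0.96, -0.278, -0.001], [-0.278, -0.96, 0.002], [-0.002, -0.001, -1.0]]
wrist_force: [0.8, -0.6, 0.5]
gripper_width: 0.0471
```

{"fn": "play_rows", "kwargs": {
  "increments": [
    [0,0,0,0,0,0],
    [0,0,0,0,0,0],
    [0,0,0,0,0,0],
    [0,0,0,0,0,0],
    [0,0,0,0,0,0],
    [0,0,0,0,0,0],
    [0,0,0,0,0,0]
  ],
  "gripper": 0
}}

```text
clock: 28.5
position: [0.4883, -0.4227, 0.0134]
orientation: [[0.96, -0.279, 0.001], [-0.279, -0.96, -0.001], [0.001, 0.001, -1.0]]
wrist_force: [-0.2, 1.0, 1.9]
gripper_width: 0.0116
```

{"fn": "play_rows", "kwargs": {
  "increments": [
    [0,0,-0.3,0,0,0],
    [0,0,-0.6,0,0,0],
    [0,0,-1,0,0,0],
    [0,0,-1,0,0,0],
    [0,0,-1,0,0,0],
    [0,0,-1,0,0,0]
  ]
}}

```text
clock: 29.0
position: [0.4877, -0.422, 0.1118]
orientation: [[0.96, -0.279, -0.001], [-0.279, -0.96, 0.001], [-0.001, -0.0, -1.0]]
wrist_force: [-0.3, -0.0, -0.4]
gripper_width: 0.0118
```

Run:
```python
from plan import *
f=snap('wrist','w10.png')
for r in landmark_of('wrist','handle_center')[:2]: print(round(r['score'],2),np.round(r['location'],4),proj(f,r['location']))
print(get_state()['position'])
plan(.489,.234,.16,-10)
```

```text
0.85 [ 0.4888 -0.4228  0.1143] [255. 227.]
[ 0.48692556 -0.42131084  0.10974579]
shift [-1.809 -6.3   -0.481] turn [-0.0008  0.0013 -0.0344]
```

{"fn": "play_rows", "kwargs": {
  "increments": [
    [-0.27,-0.95,-0.5,0,0,-0.034],
    [-0.27,-0.95,-0.5,0,0,-0.034],
    [-0.27,-0.95,-0.5,0,0,-0.034],
    [-0.27,-0.95,-0.5,0,0,-0.034]
  ]
}}

```text
clock: 29.43
position: [0.4896, -0.3197, 0.1643]
orientation: [[0.985, -0.171, 0.002], [-0.171, -0.985, 0.001], [0.002, -0.001, -1.0]]
wrist_force: [0.9, -0.6, -0.8]
gripper_width: 0.0116
```

{"fn": "play_rows", "kwargs": {
  "increments": [
    [-0.16,-0.91,0,0,0,0],
    [-0.16,-0.91,0,0,0,0],
    [-0.16,-0.91,0,0,0,0]
  ]
}}

```text
clock: 29.68
position: [0.4877, -0.2263, 0.1602]
orientation: [[0.985, -0.171, -0.003], [-0.171, -0.985, 0.005], [-0.004, -0.004, -1.0]]
wrist_force: [-0.4, 0.7, -0.5]
gripper_width: 0.0117
```

{"fn": "play_rows", "kwargs": {
  "increments": [
    [-0.16,-0.91,0,0,0,0],
    [-0.16,-0.91,0,0,0,0],
    [-0.16,-0.91,0,0,0,0]
  ]
}}

```text
clock: 29.93
position: [0.4879, -0.1343, 0.1605]
orientation: [[0.985, -0.171, -0.003], [-0.171, -0.985, 0.004], [-0.004, -0.003, -1.0]]
wrist_force: [-0.5, 0.3, -0.2]
gripper_width: 0.0118
```

{"fn": "play_rows", "kwargs": {
  "increments": [
    [-0.16,-0.91,0,0,0,0],
    [-0.16,-0.91,0,0,0,0],
    [-0.16,-0.91,0,0,0,0]
  ]
}}

```text
clock: 30.18
position: [0.4882, -0.0423, 0.1609]
orientation: [[0.985, -0.17, -0.003], [-0.17, -0.985, 0.003], [-0.003, -0.002, -1.0]]
wrist_force: [-0.8, -0.2, -0.5]
gripper_width: 0.0117
```

{"fn": "play_rows", "kwargs": {
  "increments": [
    [-0.16,-0.91,0,0,0,0],
    [-0.16,-0.91,0,0,0,0],
    [-0.16,-0.91,0,0,0,0]
  ]
}}

```text
clock: 30.43
position: [0.4886, 0.0498, 0.161]
orientation: [[0.985, -0.17, -0.002], [-0.17, -0.985, 0.002], [-0.003, -0.002, -1.0]]
wrist_force: [-0.7, 0.7, 0.2]
gripper_width: 0.0115
```

{"fn": "play_rows", "kwargs": {
  "increments": [
    [-0.16,-0.91,0,0,0,0],
    [-0.16,-0.91,0,0,0,0],
    [-0.16,-0.91,0,0,0,0]
  ]
}}

```text
clock: 30.68
position: [0.489, 0.142, 0.161]
orientation: [[0.985, -0.17, -0.002], [-0.17, -0.985, 0.002], [-0.002, -0.001, -1.0]]
wrist_force: [0.2, -0.4, -1.5]
gripper_width: 0.0118
```

{"fn": "play_rows", "kwargs": {
  "increments": [
    [-0.16,-0.91,0,0,0,0],
    [-0.16,-0.91,0,0,0,0],
    [-0.16,-0.91,0,0,0,0],
    [-0.16,-0.91,0,0,0,0],
    [-0.16,-0.91,0,0,0,0],
    [-0.16,-0.91,0,0,0,0]
  ]
}}

```text
clock: 31.18
position: [0.4898, 0.2288, 0.1618]
orientation: [[0.984, -0.176, -0.001], [-0.176, -0.984, -0.002], [-0.001, 0.002, -1.0]]
wrist_force: [0.5, -0.9, -1.4]
gripper_width: 0.0115
```

Run:
```python
from plan import *
s=get_state();print(s['position'],s['clock'],s['gripper_width'])
f=snap('wrist','w11.png')
for n in ('channel','handle_center','ring_center','post_block'):
  for r in landmark_of('wrist',n)[:2]: print(n,round(r['score'],2),np.round(r['location'],4),proj(f,r['location']))
plan(.489,.234,.06,-10)
```

```text
[0.48983492 0.22880397 0.16178457] 31.1833 0.011470624919165947
channel 0.77 [0.4877 0.2341 0.0067] [250. 181.]
handle_center 0.55 [0.4894 0.2317 0.1658] [250. 230.]
ring_center 0.81 [0.5809 0.2173 0.042 ] [249. 103.]
post_block 0.83 [0.5828 0.2194 0.0046] [248. 103.]
shift [-0.016 -0.042  1.026] turn [ 0.0001 -0.0001 -0.001 ]
```

View pics/w11.png

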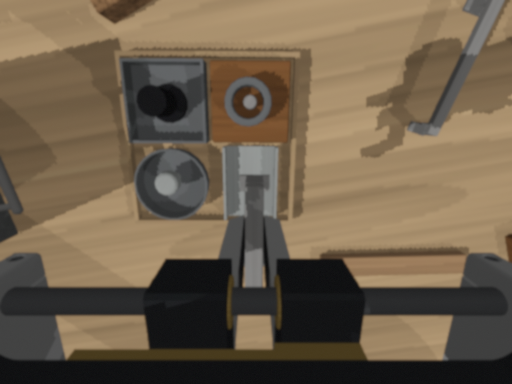

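The ring sits around the post (249,102), the foot and knob are in place, and the handle is parallel to the channel (250,180). Lowering it.

{"fn": "play_rows", "kwargs": {
  "increments": [
    [-0.02,-0.045,0,0,0,0],
    [-0.02,-0.045,0.4,0,0,0],
    [-0.02,-0.045,0.8,0,0,0],
    [-0.02,-0.045,1,0,0,0],
    [-0.02,-0.045,1,0,0,0],
    [-0.02,-0.045,1,0,0,0]
  ]
}}

```text
clock: 31.93
position: [0.4875, 0.2353, 0.0616]
orientation: [[0.985, -0.175, -0.002], [-0.175, -0.985, -0.001], [-0.002, 0.001, -1.0]]
wrist_force: [0.5, 0.3, 0.2]
gripper_width: 0.0114
```

{"fn": "play_rows", "kwargs": {
  "increments": [
    [0,0,0.15,0,0,0],
    [0,0,0.3,0,0,0],
    [0,0,0.36,0,0,0],
    [0,0,0.36,0,0,0],
    [0,0,0.36,0,0,0]
  ]
}}

```text
clock: 32.35
position: [0.4894, 0.236, 0.0282]
orientation: [[0.985, -0.175, 0.003], [-0.175, -0.985, 0.001], [0.002, -0.001, -1.0]]
wrist_force: [-1.1, -0.1, -0.1]
gripper_width: 0.0116
```

{"fn": "play_rows", "kwargs": {
  "increments": [
    [0,0,0.02,0,0,0],
    [0,0,0.02,0,0,0],
    [0,0,0.02,0,0,0]
  ]
}}

```text
clock: 32.6
position: [0.4889, 0.2358, 0.0254]
orientation: [[0.985, -0.175, 0.002], [-0.175, -0.985, 0.0], [0.001, -0.001, -1.0]]
wrist_force: [-0.2, -0.5, -0.7]
gripper_width: 0.0113
```

{"fn": "play_rows", "kwargs": {
  "increments": [
    [0,0,0.02,0,0,0],
    [0,0,0.02,0,0,0],
    [0,0,0.02,0,0,0]
  ]
}}

```text
clock: 32.85
position: [0.4882, 0.2355, 0.0224]
orientation: [[0.985, -0.175, -0.0], [-0.175, -0.985, -0.0], [-0.0, 0.0, -1.0]]
wrist_force: [-0.6, 0.5, -0.5]
gripper_width: 0.012
```

{"fn": "play_rows", "kwargs": {
  "increments": [
    [0,0,0,0,0,0],
    [0,0,0,0,0,0],
    [0,0,0,0,0,0],
    [0,0,0,0,0,0],
    [0,0,0,0,0,0]
  ],
  "gripper": 0.3
}}

```text
clock: 33.27
position: [0.4884, 0.2356, 0.0225]
orientation: [[0.985, -0.175, 0.0], [-0.175, -0.985, -0.0], [0.0, 0.0, -1.0]]
wrist_force: [-0.1, -0.3, -0.6]
gripper_width: 0.0281
```

{"fn": "play_rows", "kwargs": {
  "increments": [
    [0,0,-0.2,0,0,0],
    [0,0,-0.5,0,0,0],
    [0,0,-0.8,0,0,0],
    [0,0,-1,0,0,0],
    [0,0,-1,0,0,0]
  ]
}}

```text
clock: 33.68
position: [0.4915, 0.2368, 0.1285]
orientation: [[0.985, -0.175, 0.01], [-0.175, -0.985, 0.004], [0.01, -0.005, -1.0]]
wrist_force: [0.8, 0.3, 0.5]
gripper_width: 0.0282
```

{"fn": "play_rows", "kwargs": {
  "increments": [
    [-0.8,0,-0.8,0,0,0],
    [-0.8,0,-0.8,0,0,0],
    [-0.8,0,-0.8,0,0,0],
    [-0.8,0,-0.8,0,0,0],
    [-0.8,0,-0.8,0,0,0],
    [-0.8,0,-0.8,0,0,0],
    [-0.8,0,-0.8,0,0,0]
  ]
}}

```text
clock: 34.27
position: [0.4093, 0.2489, 0.1998]
orientation: [[0.984, -0.175, -0.004], [-0.176, -0.984, -0.002], [-0.003, 0.003, -1.0]]
wrist_force: [0.1, -0.4, 0.1]
gripper_width: 0.0279
```

Run:
```python
from plan import *
s=get_state();print(s['position'],s['clock'],s['gripper_width'])
f=snap('wrist','w12.png')
for cam in ('wrist','top'):
 if cam=='top': f=snap('top','t12.png')
 for n in N:
  for r in landmark_of(cam,n)[:1]: print(cam,n,round(r['score'],2),np.round(r['location'],4),proj(f,r['location']))
```

```text
[0.40933807 0.24889752 0.19981556] 34.2667 0.027938464960171525
wrist knob_center 0.88 [0.5092 0.3286 0.0232] [179. 111.]
wrist foot_center 0.82 [0.5985 0.3106 0.0352] [172.  28.]
wrist ring_center 0.76 [0.582  0.2201 0.0444] [252.  25.]
wrist handle_center 0.81 [0.4886 0.2398 0.0244] [250. 114.]
wrist long_handle_center 0.37 [0.5069 0.3243 0.0279] [182. 112.]
wrist cap_center 0.59 [0.4876 0.236  0.0246] [253. 115.]
wrist tub 0.86 [0.5029 0.3292 0.0044] [183. 116.]
wrist bin 0.58 [0.5989 0.3091 0.004 ] [180.  35.]
wrist post_block 0.68 [0.584  0.2169 0.0042] [254.  34.]
wrist channel 0.73 [0.4888 0.2349 0.0118] [254. 114.]
top knob_center 0.64 [0.5077 0.3294 0.0207] [126. 222.]
top foot_center 0.61 [0.5987 0.3121 0.0416] [130. 192.]
top ring_center 0.58 [0.5846 0.2182 0.0382] [161. 196.]
top handle_center 0.47 [0.4892 0.2339 0.0269] [156. 228.]
top long_handle_center 0.62 [ 0.5804 -0.0163  0.0154] [238. 197.]
top cap_center 0.57 [ 0.4751 -0.1712  0.0099] [288. 230.]
top tub 0.88 [0.5067 0.331  0.0044] [127. 223.]
top bin 0.78 [0.6053 0.3128 0.0016] [134. 191.]
top post_block 0.89 [0.5826 0.2163 0.0061] [164. 198.]
top channel 0.59 [ 0.4891  0.2372 -0.0014] [158. 228.]
```

View pics/w12.png

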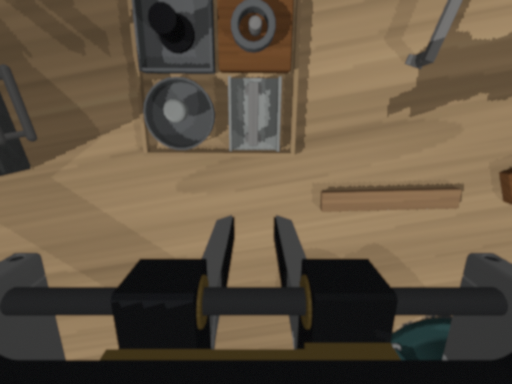

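The final view shows the foot in the bin, the ring around the post (253,25), the knob in the tub (176,110), and the handle standing lengthwise mid-channel (254,112). The gripper is clear. Handing in.

```bash
python3 -c "
from rig import *; print(sign_off())"
```

```text
the job is handed in; nothing more can be done
None
```

All four parts are packed in the tray and released, and the job was handed in at about 34 s. I viewed 13 of the 14 pictures.

Last checks, from the wrist and top views and the networks (good to about 4 mm):

| Part | Position | Reading against target |
|---|---|---|
| Aluminium knob | on the tub floor | within about 7 mm of the tub centre |
| Levelling foot | upright in the bin | within about 7 mm of the bin centre |
| Cable ring | around the post on the block | about 4 mm off centre |
| Shorter handle | on its legs, along the channel | about 5 mm off centre at most |
| Longer handle and cap | left in place | start readings repeated within about 2 mm |

- **Ring height:** the wrist view put the ring's centre at 44 mm above the work surface and the top view at 38 mm. My estimate for a ring resting on the block is about 40 mm, so both fit within the networks' error. The picture shows it lying flat around the post.
- **False hits:** in the last wrist view the networks reported the longer handle and the cap inside the tray, at low to middling scores. The picture shows neither there, and the top view has both at their start positions.

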